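# Set the ware dryer's selector to tumblers and start it

### The job

The dryer is loaded with tumblers: with the fingertips, push the tab of the selector dial round until it points at the middle of the white tumbler plaque, and only then press the start button fully down and let it come back up. Only push, never pinch the tab between the fingers, and leave the unfired ware standing where it is.

Things in the scene. Friction and masses are not known exactly. Their poses are not given: they have to be found in the camera images.
- console: Flat grey control console fixed on the bench, 290 x 320 x 60 mm high, top level, with a dark top panel. Origin: on the dial's axis, at bench level. Its x axis points from the dial towards the plaques (away from the robot, up to 0.35 rad of yaw), y to the left, z up; the box spans x -120 to +170 mm and y -160 to +160 mm.
- dial (a joint): Dial turn in rad, counter-clockwise from above positive: the tab's direction from the console's x axis. The plaques stand at -1.047, 0.349 and 1.047; stops 0.06 beyond the outer ones. A stiff dial without clicks: it turns while pushed and stays where it is left; pushing the tab takes about 2 N. It starts between -0.75 and -0.05, round a small blank disc mark at -0.349.
- tab (a point): Middle of the aluminium tab, an upright radial plate on the dial: 88 mm from the dial's axis, 86 mm above the bench, x axis outward. The tab reaches from the black disc (radius 55 mm, top 82 mm above the bench, hub to 94 mm) out to 106 mm, is 8 mm thick plus a 4 mm cheek each side (16 mm in all), underside 68 and top 104 mm above the bench. Around it only plaques, under 67 mm high.
- pointer (a point): The point the tab points at: 145 mm from the dial's axis along the tab's direction, level with the panel (60 mm above the bench). Its x axis points along the tab. The cheeks of the tab are flat plates 56 to 100 mm from the axis and 70 to 98 mm above the bench; the fingers must never press both at once (that is pinching). The point lies on a plaque's centre when the dial is set to that plaque.
- sign_tumbler: White fired-clay plaque shaped as a tumbler: a plain rectangle 42 x 26 mm with a slightly wider rim (30 mm) at the end away from the robot, 5 to 6 mm thick, fixed on the console's top. Origin: underside's centre, 145 mm from the dial's axis in one of the directions -60, +20 or +60 degrees; which one changes from run to run.
- sign_tree: White plaque in the outline of a stepped fir tree, 48 x 42 mm, 5 mm thick, fixed at another of these three positions. Origin as above.
- sign_jug: White plaque in the outline of a round jug with neck and a loop handle, 47 x 41 mm, 5 mm thick, fixed at the third. Origin as above.
- start (a joint): Travel of the start button in m: 0 up, 0.006 fully down (takes 5 N); it springs back.
- start_top (a point): Centre of the top of the start button, a round grey cap of radius 17 mm, its top 82 mm above the bench, in a round aluminium housing (radius 25 mm, top 72 mm above the bench) on the console's near left corner (60 mm towards the robot and 115 mm left of the dial's axis, in console axes). Pressed straight down.
- tumbler: Loose unfired grey tumbler, open cup, radius 31 mm, 90 mm high, standing on the console's near right corner. Fragile, leave alone. Origin: centre of its underside.
- tree: Loose unfired white fir-tree figure, radius 40 mm, 118 mm high, standing on the bench to the right of the console. Leave alone. Origin: centre of its underside.
- jug: Loose unfired grey jug, radius 40 mm, 115 mm high, standing on the bench to the left of the console. Leave alone. Origin: centre of its underside.

How it is judged:
On the way, in this order (a step that is already met when the one before it is completed fails the run):
1. the dial rests with its tab pointing at the tumbler plaque (horizontal distance between pointer and sign_tumbler below 0.018 m and velocity of joint dial between -0.1 and 0.1 rad/s), for 0.3 s.
2. the start button is fully pressed with the dial so set (horizontal distance between pointer and sign_tumbler below 0.018 m and value of joint start above 0.0045 m), for 0.05 s.
At the end, for the whole second after the job is handed in: The dial rests pointing at the tumbler plaque (pointer within 18 mm, about 7 degrees, of the plaque's centre); the start button was pressed at least 4.5 mm after that and is up again (within 1.5 mm); the loose ware is within 20 mm of where it stood (horizontal distance between pointer and sign_tumbler below 0.018 m and value of joint start below 0.0015 m and velocity of joint dial between -0.05 and 0.05 rad/s and not (distance of tumbler from where it was at the start of the episode above 0.02 m) and not (distance of tree from where it was at the start of the episode above 0.02 m) and not (distance of jug from where it was at the start of the episode above 0.02 m)); the robot touches nothing.
It fails at once if the tab is pinched: its left cheek (dial_c3) and right cheek (dial_c4) are pressed by the fingers at once (contact force between the fingers and dial_c3 above 0.5 N and contact force between the fingers and dial_c4 above 0.5 N).
It fails at once if the start button is pressed while the dial does not point at the tumbler plaque (value of joint start above 0.003 m and not (horizontal distance between pointer and sign_tumbler below 0.018 m)).
It fails at once if the tumbler is lifted, carried or knocked from its place (distance of tumbler from where it was at the start of the episode above 0.02 m).
It fails at once if the tree is lifted, carried or knocked from its place (distance of tree from where it was at the start of the episode above 0.02 m).
It fails at once if the jug is lifted, carried or knocked from its place (distance of jug from where it was at the start of the episode above 0.02 m).
It also fails if it takes over 48 s, if anything falls off the work surface, if the arm or the gripper's body presses on something with over 40 N, if the wrist force passes 120 N, or if a joint passes its speed limit or range.

### The arm

A 6-joint arm with a two-finger parallel gripper is mounted at the origin on the work surface. World frame = base frame: x ahead of the robot, y to its left, z up, the work surface at z = 0. Lengths are in m, angles in rad, forces in N, time in s.
With the tool pointing down it reaches from about 0.325 to 0.9 m from the base axis. Payload 3.5 kg.
Tool frame: the origin (TCP) lies on the centre line of the jaws, within the pads' length; the fingertips stand 25 mm ahead of it and the grasp point (between the pads) lies 6 mm ahead of it; z points along the fingers, y is the line along which they close (so a half turn about z gives the same grasp; the last joint's range is limited). The gripper opens to 85 mm and grips with 20 to 120 N. Pads are 22 mm wide; open, the fingers measure 114 mm over their backs; the gripper's body (76 mm by 85 mm) begins 54 mm behind the grasp point. The pads swing forward as they close: fully open they stand 13 mm farther back than shut.
Start: joints at [1.068, 0.276, -0.026, 1.268, 0, 1.467], TCP at [0.243, 0.576, 0.256] pointing down, gripper open.
Joint ranges: [-3.12, 3.12], [-0.85, 1.88], [-1.08, 1.24], [-1.95, 2.15], [-1.57, 1.53], [-3.14, 3.14]. Speed limits (rad/s): [2.57, 2.57, 3.14, 3.14, 3.14, 3.14].

### API

Orientations are given as a unit quaternion [w, x, y, z].
In Python, from station import robot, claw, cams, regions_of, spot_point, telemetry gives the robot as it stands. Calls block until the motion is done:
- robot.movep(position, orientation): joint-space move of the TCP to a pose.
- robot.servo_line(position, velocity=0.15, frame=None, threshold=None): straight line of the TCP; frame=None keeps the orientation; velocity is the mean speed in m/s. With threshold (N) it stops when the force on the tool has changed by that much, and returns True; else False.
- robot.movej(angles): joint-space move.
- claw.open_gripper() and claw.gripper_close(effort=None): open the fingers fully, or close them until they stop; effort is the grip in N (None keeps the last).
- robot.pause(seconds).
- robot.ik(position, orientation): joint angles nearest the present ones, or None.
- cams.camera(name): name is "side" or "top" or "wrist"; returns the picture (420x560x3 uint8, red, green, blue); there is no depth.
- cams.camera_params(name): a dict with "fx", "fy", "cx", "cy" (pixels), "R" (3x3) and "t" (3): a world point X has camera coordinates R X + t; the wrist camera has in their place "hand_eye" (4x4, takes a point from camera to tool coordinates, whose origin is the TCP and whose axes are the flange's). Camera axes: x right, y down, z forward; pixel columns grow to the right and rows downward; lengths in m; the calibration is good to about 2 mm. The wrist camera is an equidistant fisheye: a pixel r from the principal point sees the ray r / f radians off the axis. A picture is of the moment at which its call begins: read the wrist's pose just before it. camera_params takes no time and is no camera call.
A pose or a line that the arm cannot do raises robot.IKError and nothing moves.
- robot.hand_in(): hands the job in; it is judged then, once.
Trained networks look in the newest picture that a camera, given by its name, has taken for a name from the list of things; names that differ only in an ending like _2 or _b are one class to them, and where a whole thing is asked for, a point or a joint stands for the part that bears it (a point fixed in the world has none). Each returns a list of dicts, best first, with "p" (0 to 1); they miss things now and then, are a little off and sometimes report something else, mostly with a low value. They report only what shows in the picture. A call takes as long as a camera call.
- regions_of(camera, thing): "mask" (420x560 bool, what is visible of it) and "box" ([left, top, width, height] in pixels, round what is visible of it).
- spot_point(camera, thing): "uv" ([column, row] in pixels: a listed point, or the origin of a listed thing).
Readings, each from a call of its own:
- telemetry.current_time(): time.
- telemetry.current_joint_positions(): joint angles.
- telemetry.current_dq(): joint speeds.
- telemetry.current_effort(): joint torques, N m.
- telemetry.current_position(): TCP position.
- telemetry.current_ee_rot(): TCP orientation.
- telemetry.current_force(): force on the tool from outside, world axes, zero at the start.
- telemetry.current_wrist_torque(): the same for the moment, N m.
- telemetry.current_grip_width(): finger opening in m.
- telemetry.current_gripper_force(): force on a finger pad.
Only numpy, scipy, OpenCV 4.12 (cv2) and the standard library are available. Lean on these libraries where they do the work, as an engineer would, in place of code of your own. Each camera call takes 0.05 s, during which the arm holds its last target. There are 200 camera calls.

## Working session

There is one attempt and no reset: what is moved stays moved. The work goes in short steps, each a Python script; the robot and the scene stay as the last script left them, time stands still between calls to the robot, and variables do not carry over. Pictures are saved under pics/ and viewed, at most 10 in all, crops included, and the job is handed in when it is done.

```bash
mkdir -p pics; ls; cat > h.py <<'E'
import numpy as np, cv2
from station import robot, claw, cams, regions_of, spot_point, telemetry
def ray(cam,uv):
    P=cams.camera_params(cam); R=np.array(P["R"]);t=np.array(P["t"])
    d=R.T@np.array([(uv[0]-P["cx"])/P["fx"],(uv[1]-P["cy"])/P["fy"],1]); return -R.T@t,d
def atz(cam,uv,z):
    o,d=ray(cam,uv); return o+d*(z-o[2])/d[2]
E
python3 - <<'E'
from h import *
Z=dict(console=0,dial=.082,tab=.086,pointer=.06,sign_tumbler=.06,sign_tree=.06,sign_jug=.06,start_top=.082,tumbler=.06,tree=0,jug=0)
for c in ["top","side"]:
    im=cams.camera(c); cv2.imwrite(f"pics/{c}0.png",im[:,:,::-1])
    for n,z in Z.items():
        try:
            for r in spot_point(c,n)[:2]: print(c,n,round(r["p"],2),np.round(r["uv"],1),np.round(atz(c,r["uv"],z),4))
        except Exception as e: print(n,e)
print(telemetry.current_time(),telemetry.current_ee_rot())
E
```

```text
pics
top console 0.68 [267.4 240.2] [0.5459 0.0483 0.    ]
dial it knows: console, jug, pointer, sign_jug, sign_tree, sign_tumbler, start_top, tab, tree, tumbler
top tab 0.84 [294.2 201.7] [ 0.6136 -0.0026  0.086 ]
top tab 0.19 [209.  262.7] [0.4937 0.1569 0.086 ]
top sign_tumbler 0.75 [206.3 198. ] [0.622  0.1705 0.06  ]
top sign_tree 0.51 [243.  163.9] [0.6929 0.0998 0.06  ]
top sign_jug 0.52 [333.7 200.6] [ 0.6217 -0.0822  0.06  ]
top start_top 0.68 [207.9 261.6] [0.4959 0.1596 0.082 ]
top start_top 0.33 [386.9 214. ] [ 0.5936 -0.1824  0.082 ]
top tumbler 0.96 [323.4 278.9] [ 0.4675 -0.0621  0.06  ]
top tree 0.94 [388.1 216.7] [ 0.6001 -0.2047  0.    ]
top jug 0.56 [152.6 214.3] [0.5957 0.2896 0.    ]
side console 0.98 [256.4 239.9] [0.5519 0.0506 0.    ]
dial it knows: console, jug, pointer, sign_jug, sign_tree, sign_tumbler, start_top, tab, tree, tumbler
side tab 0.84 [285.8 221.3] [ 0.6152 -0.0113  0.086 ]
side tab 0.65 [227. 193.] [0.489  0.1434 0.086 ]
side sign_tumbler 0.66 [276.5 193.9] [0.6178 0.1691 0.06  ]
side sign_tumbler 0.38 [220.1 248.6] [ 0.4656 -0.0597  0.06  ]
side sign_jug 0.75 [294.4 248. ] [ 0.6235 -0.0801  0.06  ]
side start_top 0.56 [228.5 193.6] [0.4927 0.1472 0.082 ]
side tumbler 0.58 [219.4 249. ] [ 0.4641 -0.0609  0.06  ]
side tree 0.88 [293.7 305.1] [ 0.6044 -0.1907  0.    ]
side jug 0.85 [267.4 194.5] [0.6053 0.2805 0.    ]
side jug 0.37 [222.5 246.8] [0.4689 0.0329 0.    ]
1.1 [4.76551655e-06 1.98564587e-01 9.80087805e-01 4.31516707e-06]
```

```bash
python3 -c "
import cv2;a=cv2.imread('pics/top0.png')[130:310,120:430];cv2.imwrite('pics/c.png',cv2.resize(a,None,fx=2.5,fy=2.5,interpolation=cv2.INTER_CUBIC))"
```

```text
(no output)
```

View pics/c.png

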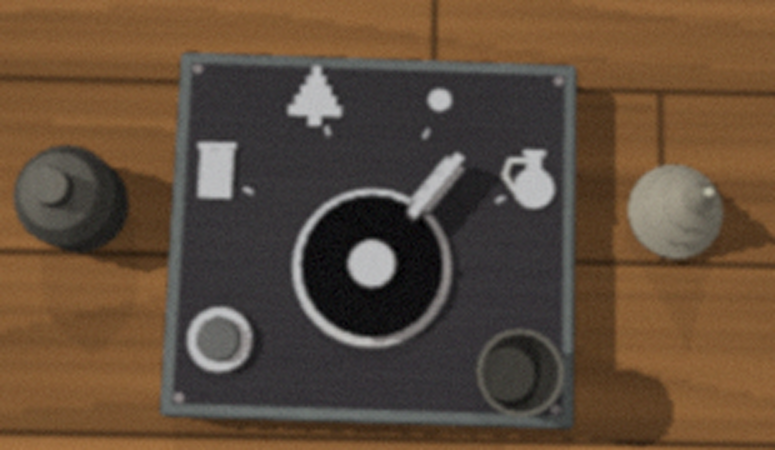

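View pics/side0.png

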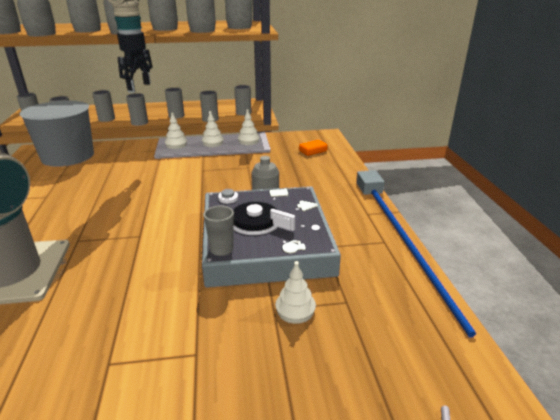

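The top crop shows the tumbler plaque at far left (crop 216,170 → +60°), tree at +20° and jug at -60°. The tab, around (437,185), points near the blank disc (440,100). The button is at (220,340), the loose tumbler at (520,372). The side view agrees with this.

```bash
cat >> h.py <<'E'
def fit():
    r=np.deg2rad
    C=lambda u:(120+u[0]/2.5,130+u[1]/2.5)
    M=[(.145*np.cos(r(a)),.145*np.sin(r(a))) for a in (60,20,-60)]+[(-.06,.115),(0,0)]
    W=[atz("top",C((216,170)),.065),atz("top",C((315,97)),.065),atz("top",C((530,180)),.065),atz("top",C((220,340)),.082),atz("top",C((372,263)),.094)]
    M=np.array(M);W=np.array(W)[:,:2]; m=M.mean(0);w=W.mean(0)
    a=np.array((M-m)@[1,1j]);b=(W-w)@[1,1j]; yaw=np.angle(np.sum(np.conj(a)*b))
    Rm=np.array([[np.cos(yaw),-np.sin(yaw)],[np.sin(yaw),np.cos(yaw)]]); o=w-Rm@m
    return o,yaw,Rm,W-(M@Rm.T+o)
E
python3 - <<'E'
from h import *
o,yaw,Rm,res=fit(); print(o,yaw,np.round(res,4))
C=lambda u:(120+u[0]/2.5,130+u[1]/2.5)
for u in [(410,213),(462,157),(437,183)]:
    p=Rm.T@(atz("top",C(u),.104)[:2]-o);print(p,np.hypot(*p),np.arctan2(p[1],p[0]))
for c in (-.06,.115),: print("start",o+Rm@c)
P=cams.camera_params("wrist");print(P)
E
```

```text
[0.54664803 0.04511809] -0.006296538739771837 [[ 0.0012 -0.0006]
 [-0.0015 -0.0006]
 [-0.0004  0.0027]
 [ 0.0002 -0.0015]
 [ 0.0004 -0.    ]]
[ 0.0378654  -0.02769374] 0.046911958412922804 -0.6314728768623207
[ 0.08175415 -0.06622347] 0.10521068515309497 -0.6808281072743942
[ 0.06127518 -0.04761174] 0.07759848519222018 -0.6605677431434064
start [0.48737332 0.1604936 ]
{'fx': 325.19226210127806, 'fy': 325.19226210127806, 'cx': 278.37220424818, 'cy': 203.17529520763068, 'hand_eye': array([[-9.06604086e-04, -9.46305587e-01, -3.23272198e-01,
         8.27749080e-02],
       [ 9.99999584e-01, -8.24603631e-04, -3.90620307e-04,
        -8.85542934e-04],
       [ 1.03074750e-04, -3.23272418e-01,  9.46305941e-01,
        -1.17537933e-01],
       [ 0.00000000e+00,  0.00000000e+00,  0.00000000e+00,
         1.00000000e+00]])}
```

```bash
cat >> h.py <<'E'
from scipy.spatial.transform import Rotation as Ro
o,yaw,Rm,_=fit()
def quat(ang):
    x=np.array([np.cos(ang),np.sin(ang),0]);z=np.array([0,0,-1.])
    q=Ro.from_matrix(np.c_[x,np.cross(z,x),z]).as_quat(); return [q[3],*q[:3]]
def push(th,g,z=.099,r=.084):
    t=th+yaw; u=np.array([np.cos(t),np.sin(t)]);n=np.array([-u[1],u[0]])
    return [*(o+r*u-(.019+g)*n),z],quat(t+np.pi/2)
E
python3 - <<'E'
from h import *
claw.gripper_close(20)
p,q=push(-.66,.015,.25); robot.movep(p,q)
p,q=push(-.66,.015,.099)
print(robot.servo_line(p,.12,threshold=8), telemetry.current_position(),telemetry.current_force())
p,q=push(-.66,.0,.099)
for th in np.arange(-.60,.93,.12):
    p,q=push(th,0); robot.servo_line(p,.06,frame=q)
    print(round(th,2),np.round(telemetry.current_force(),1))
print(telemetry.current_time(),telemetry.current_grip_width())
cv2.imwrite("pics/top1.png",cv2.resize(cams.camera("top")[130:310,120:430,::-1],None,fx=2.5,fy=2.5))
cv2.imwrite("pics/w1.png",cams.camera("wrist")[:,:,::-1])
E
```

```text
False [ 0.59247328 -0.03366244  0.09992799] [0.37877442 0.18992803 0.12425211]
-0.6 [-0.1 -0.5 -0.5]
-0.48 [ 0.7 -0.3 -0.6]
-0.36 [-0.1  0.6 -0.4]
-0.24 [0.  0.7 0.6]
-0.12 [-0.8 -1.   0.1]
0.0 [ 0.  -0.7  0.2]
0.12 [-0.6 -0.3 -0.4]
0.24 [-0.4 -0.5 -0.2]
0.36 [-0.6 -0.2  0.2]
0.48 [ 0.  -0.2 -0. ]
0.6 [-0.4  0.6 -0.7]
0.72 [ 0.7 -1.2 -0.4]
0.84 [-0.2 -0.3  0.8]
10.15 9.081662921651347e-05
```

View pics/w1.png

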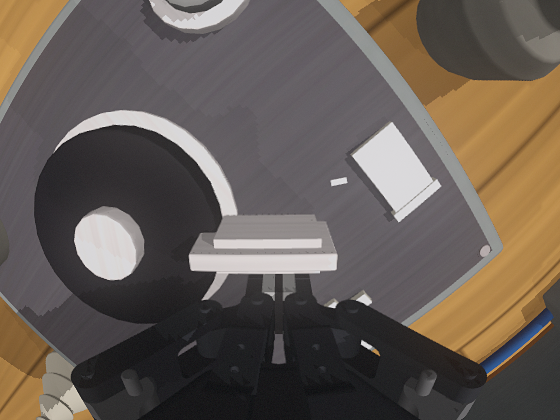

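View pics/top1.png

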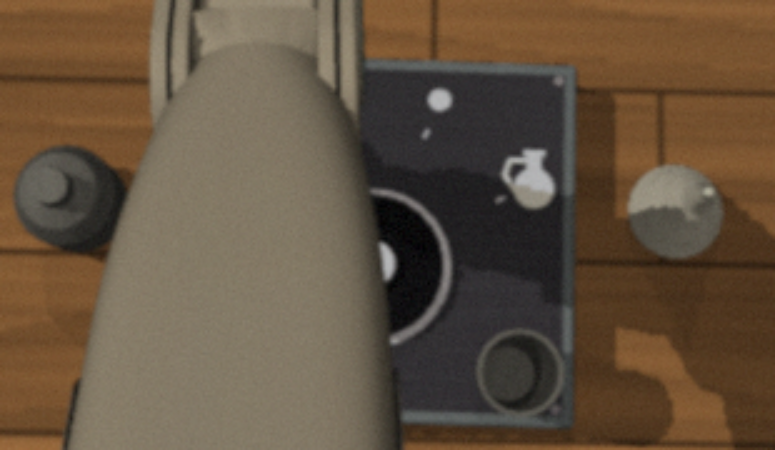

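The wrist picture shows the tab flush ahead of the fingers (about 265,245), still short of the tumbler plaque (395,170). I'll push on, back off and check from above.

```bash
python3 - <<'E'
from h import *
for th in (.94,1.04):
    p,q=push(th,0); robot.servo_line(p,.05,frame=q)
p,q=push(1.04,.025); robot.servo_line(p,.1)
cv2.imwrite("pics/w2.png",cams.camera("wrist")[:,:,::-1])
p[2]=.2; robot.servo_line(p,.2)
robot.movep([.40,-.10,.30],q)
im=cams.camera("top");cv2.imwrite("pics/top2.png",cv2.resize(im[130:310,120:430,::-1],None,fx=2.5,fy=2.5,interpolation=cv2.INTER_CUBIC))
for n,z in dict(tab=.086,sign_tumbler=.06,pointer=.06,start_top=.082).items():
    for r in spot_point("top",n)[:2]:
        w=atz("top",r["uv"],z)[:2]; c=Rm.T@(w-o); print(n,round(r["p"],2),w,np.hypot(*c),np.arctan2(c[1],c[0]))
print(telemetry.current_time())
E
```

```text
tab 0.73 [0.59137135 0.12695618] 0.09326118190397616 1.0769520579831056
sign_tumbler 0.51 [0.62138473 0.17284578] 0.1479862744347336 1.0476824464854746
start_top 0.73 [0.49514195 0.15933685] 0.12529486125491607 2.0007301933531747
13.4583
```

View pics/top2.png

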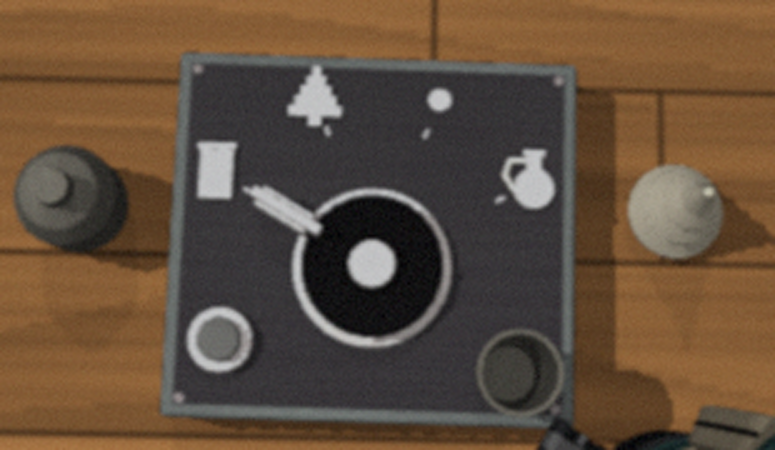

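The picture shows the tab (246–318, 188–232) pointing at the tumbler plaque (216,170), bearing about 1.06 against 1.047. The ware hasn't moved. Next is the start button.

```bash
python3 - <<'E'
from h import *
s=o+Rm@np.array([-.06,.115]); q=quat(np.pi/2)
robot.movep([*s,.22],q); robot.servo_line([*s,.125],.15); robot.pause(.2)
hit=robot.servo_line([*s,.093],.02,threshold=20)
print(hit,telemetry.current_position(),telemetry.current_force())
robot.pause(.3); print(telemetry.current_position(),telemetry.current_force())
robot.servo_line([*s,.22],.15)
robot.movep([.40,-.10,.30],q); robot.pause(.5)
cv2.imwrite("pics/top3.png",cv2.resize(cams.camera("top")[130:310,120:430,::-1],None,fx=2.5,fy=2.5,interpolation=cv2.INTER_CUBIC))
print(telemetry.current_time())
E
```

```text
True [0.48732662 0.16049778 0.10101963] [-2.210995   -0.20636946  6.90985331]
[0.48730537 0.16049293 0.10102197] [-0.76553638 -0.57102459  6.63905709]
19.9417
```

View pics/top3.png

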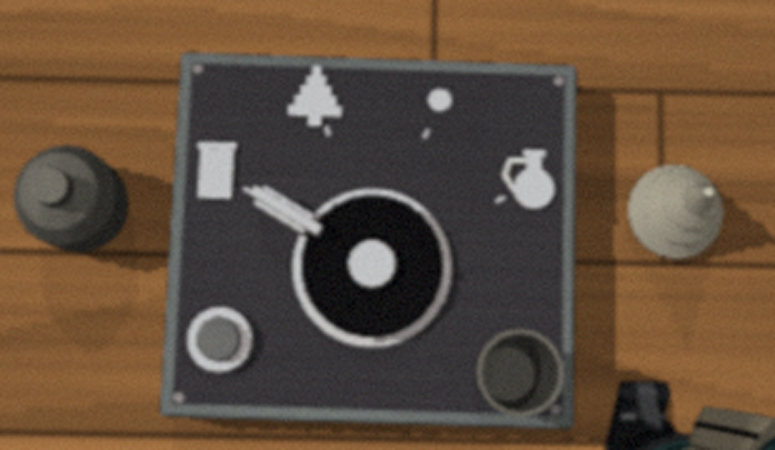

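The dial is unchanged and the button is up again. It was held at about 6.6 N after 6 mm of travel, so it was fully pressed.

```bash
python3 -c "
from h import *
print(robot.hand_in())"
```

```text
the job is handed in; nothing more can be done
None
```

The dial's tab points at the tumbler plaque, the start button was then pressed fully down and came back up, the unfired ware stands where it was, and the job is handed in; no verdict was returned.

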